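Release the ratchet and lower the hand press

ROBOT

A 6-joint arm with a two-finger parallel gripper is mounted at the origin on the work surface. World frame = base frame: x ahead of the robot, y to its left, z up, the work surface at z = 0. Lengths are in m, angles in rad, forces in N, time in s.
With the tool pointing down it reaches from about 0.35 to 0.975 m from the base axis. Payload 4.9 kg.
Tool frame: the origin (TCP) lies at the centre of the arm's flange, where the gripper is bolted on; the fingertips stand 173 mm ahead of it and the grasp point (between the pads) lies 155 mm ahead of it; z points along the fingers, y is the line along which they close (so a half turn about z gives the same grasp; the last joint's range is limited). The gripper opens to 85 mm and grips with 20 to 120 N. Pads are 22 mm wide; open, the fingers measure 114 mm over their backs; the gripper's body (76 mm by 85 mm) begins 54 mm behind the grasp point. The pads swing forward as they close: fully open they stand 13 mm farther back than shut.
Start: joints at [1.217, 0.053, 1.613, -0, 1.476, -0.119], TCP at [0.145, 0.608, 0.405] pointing down, gripper open.
Joint ranges: [-3.01, 3.01], [-1.01, 2.22], [0.06, 2.58], [-1.02, 4.17], [0.09, 2.62], [-3.14, 3.14]. Speed limits (rad/s): [2.57, 2.57, 3.14, 3.14, 3.14, 3.14].

INTERFACE

Orientations are given as a unit quaternion [x, y, z, w].
In Python, from rig import r gives the robot as it stands. The module is installed in compiled form; this text tells all that it offers.
- The arm moves only by the tool step_arm, never from a script. Its argument "targets" is text: rows parted by semicolons, each of 4 numbers parted by spaces: the shift along the tool's x, y, z scaled (see below), then the turn about the tool's z scaled (see below). In form: tx ty tz roll; .... A call has 1 to 12 rows; each row is the pose to reach, as a shift and turn from the pose commanded when the call began, along the tool's axes at that moment; what a row does not reach only later rows make up. The controller multiplies each number of a shift by 0.3 m and each number of a turn by pi/2 rad. A row lasts 1/8 s, in which the tool goes at most 62.5 mm and 10.7 degrees, less where a joint would pass 70% of its speed; a pose out of reach is approached as far as the arm can. A call with a number of a shift or a turn outside -1 to 1 is refused whole. A call with a gripper value outside its range is refused whole. "hand" is the opening, from 0 (shut) to 1 (fully open), set as the call begins (left out, the last holds). The fingers move at their own pace and stop on an object; "newtons" is the grip in N (left out, the last holds). Time passes only in rows, so rows that repeat a pose let the fingers close. It gives the time, the measured TCP pose, the force, the opening and the grip force at its end, in the units of the state.
- r.sense(): the state, without advancing time (a new reading comes with each control period).
- r.grab_frame(name): name is "scene" or "top"; returns a dict with "image" (400x640x3 uint8, red, green, blue), "depth" (400x640 float32, m along the optical axis (not along the pixel's ray), 0 where there is no reading), "fovy" (degrees; the focal length in pixels is half the picture's height over the tangent of half this angle, whatever the lens; pixels are square), "cx", "cy" (the principal point, pixels), "T" (4x4, takes a point from camera to world coordinates). Camera axes: x right, y down, z forward; pixel columns grow to the right and rows downward; lengths in m; the calibration is good to about 2 mm. A picture is of the moment at which its call begins.
- r.hand_in(): hands the job in; it is judged then, once.
The state is a dict: "clock": time; "joint_pos": joint angles; "qd": joint speeds; "joint_efforts": joint torques, N m; "position": TCP position; "orientation": TCP orientation; "contact_force": force on the tool from outside, world axes, zero at the start; "torque": the same for the moment, N m; "opening": opening from 0.0 (shut) to 1.0 (fully open); "grasp_force": force on a finger pad.
Only numpy, scipy, OpenCV 4.12 (cv2) and the standard library are available. Lean on these libraries where they do the work, as an engineer would, in place of code of your own. Each camera call takes 0.05 s, during which the arm holds its last target. There are 200 camera calls.

TASK

The lever of the small hand press on the jeweller's bench is held up by its ratchet. Press the pawl's thumb tab down until the pawl is free of the teeth, then push the wooden pad of the lever all the way down so that the ram sits on the ring blank. Do not force the lever against the engaged pawl, leave the pawl free and the lever down, and leave the lamp, loupe, graver and hammer where they are.

Things in the scene. Friction and masses are not known exactly. Their poses are not given: they have to be found in the camera images.
- pawl_tab (a point): centre of the top face of the pawl's thumb tab: dark steel plate, 34 mm lengthwise, 36 mm wide, 5 mm thick, 142 mm above the bench at the end of the press opposite the wooden pad. It tips down about the pawl's pin (43 mm from here towards the lever hinge, 8 mm lower); this point sinks 15 mm over the full travel. Open above and below. z axis: normal to the plate, up; x axis: away from the hinge
- pawl (a joint): angle of the pawl: 0 = engaged in the teeth, grows as the tab is pressed down, 0.36 rad = end stop; the nose clears the teeth from about 0.2 rad. It moves stiffly (about 3 N on the tab) and has no spring: it stays where it is left
- lever (a joint): angle of the lever: 0 = fully up (about 36 degrees above level), grows as it is pushed down, 0.62 rad = fully down on its stop, lever level. With the pawl engaged it has a little play and is blocked by a tooth at about 0.06 rad. It moves stiffly (3 to 5 N on the wooden pad), has no spring and stays where it is left
- lever_pad (a point): centre of the top face of the wooden palm pad at the lever's free end: 60 mm along the lever, 46 mm wide, 16 mm thick. It lies 150 mm from the hinge axis along the lever, 8 mm above the lever's centre line; about 163 mm above the bench with the lever up, 78 mm with it down. z axis: normal to the pad's top face; x axis: along the lever to the hinge
- lever_hinge (a point): point on the lever's hinge axis, 70 mm above the bench, mid-width of the press, which is screwed down (base 200 x 90 x 10 mm; highest fixed part 140 mm: two grey uprights at the pawl's pin, 45 mm from here towards the tab). y axis: the hinge axis, level; -x: level towards the wooden pad; +x: towards the tab; z up
- spirit_lamp: bystander: small metal spirit lamp, 64 mm across, 75 mm high; origin at the centre of its underside
- loupe: bystander: folding loupe lying flat, 70 by 38 mm, 16 mm high; origin under its middle
- graver: bystander: short graver with a rounded wooden handle 40 mm across, 31 mm high, with a thin steel shank; origin under its middle
- hammer: bystander: small hammer lying on the bench, 200 mm long, handle towards its -x; origin on its underside

How it is judged:
On the way, in this order (a step that is already met when the one before it is completed fails the run):
1. the pawl is pressed free of the teeth while the lever is still up (value of joint pawl above 0.22 rad and value of joint lever below 0.1 rad), for 0.1 s.
2. the lever is pushed fully down (value of joint lever above 0.57 rad), for 0.2 s.
At the end, for the whole second after the job is handed in: The lever rests within 0.05 rad of its lower stop (joint above 0.57), the pawl is still free (joint above 0.2), and the lamp, loupe, graver and hammer are within 20 mm of where they stood (value of joint lever above 0.57 rad and value of joint pawl above 0.2 rad and velocity of joint lever below 0.05 rad/s and distance of each of spirit_lamp, loupe, graver, hammer from where it was at the start of the episode below 0.02 m); the robot touches nothing.
It fails at once if the lever is forced down past a tooth with the pawl engaged (value of joint lever above 0.12 rad and value of joint pawl below 0.12 rad).
It fails at once if a bystander is lifted, carried or pushed by 30 mm or more (distance of any of spirit_lamp, loupe, graver, hammer from where it was at the start of the episode above 0.03 m).
It also fails if it takes over 38 s, if anything falls off the work surface, if the arm or the gripper's body presses on something with over 40 N, if the wrist force passes 120 N, or if a joint passes its speed limit or range.

## Working session

There is one attempt and no reset: what is moved stays moved. The work goes in short steps, Python scripts to look and compute and a tool call to move; the robot and the scene stay as the last step left them, time stands still between calls to the robot, and variables do not carry over. Pictures are saved under pics/ and viewed, at most 10 in all, crops included, and the job is handed in when it is done.

Besides the shell and the picture viewer there is one more tool, called as name(argument=value, ...), one argument or row to a line, values as JSON. step_arm: Moves the arm, as the interface text tells. Shifts and turns lie within -1 to 1; 1 stands for 0.3 m of shift or pi/2 rad of turn. Its arguments: {"type":"object","properties":{"targets":{"type":"string"},"hand":{"type":"number"},"newtons":{"type":"number"}},"required":["targets"]}

```bash
mkdir -p pics; cat > h.py <<'E'
import numpy as np, cv2
from rig import r
def grab(n,tag):
    f=r.grab_frame(n); cv2.imwrite(f'pics/{n}_{tag}.png',f['image'][:,:,::-1]); np.savez(f'{n}_{tag}.npz',**f); return f
def pts(f):
    h,w=f['depth'].shape; F=h/2/np.tan(np.radians(f['fovy'])/2)
    u,v=np.meshgrid(np.arange(w),np.arange(h)); d=f['depth']
    P=np.stack([(u-f['cx'])/F*d,(v-f['cy'])/F*d,d],-1)
    T=f['T']; return P@T[:3,:3].T+T[:3,3]
E
python3 - <<'E'
from h import *
for n in('scene','top'):
    f=grab(n,'0'); print(n,f['fovy'],f['cx'],f['cy'],f['T'].round(3).tolist())
s=r.sense(); print(s)
E
```

```text
scene 51.869000265079215 326.9410009027843 190.06979785479174 [[-0.913, 0.294, -0.282, 0.741], [0.407, 0.66, -0.631, 0.45], [0.0, -0.691, -0.723, 0.601], [0.0, 0.0, 0.0, 1.0]]
top 44.8630850753637 324.4957383994147 203.32532179458042 [[0.026, -0.988, 0.155, 0.385], [-0.999, -0.031, -0.027, 0.032], [0.032, -0.154, -0.988, 0.985], [0.0, 0.0, 0.0, 1.0]]
{'clock': 0.1, 'joint_pos': array([ 1.21696666e+00,  5.33548925e-02,  1.61416365e+00,  2.03980847e-05,
        1.47602627e+00, -1.19009518e-01]), 'qd': array([-7.28005138e-04, -2.62572287e-03, -1.46447571e-03,  1.40135428e-04,
        2.38218128e-05,  4.36357351e-04]), 'joint_efforts': array([-2.28295567e-04, -3.94900739e+01, -3.71365142e+01, -9.89764908e-05,
        3.94923060e-03, -2.23304272e-05]), 'position': array([0.14533782, 0.60762216, 0.40354177]), 'orientation': array([ 1.17141419e-01,  9.93114764e-01, -9.46549206e-04, -2.38490359e-04]), 'contact_force': array([ 0.18189641, -0.48920109,  0.92850622]), 'torque': array([ 0.03372268,  0.00571271, -0.00530788]), 'grasp_force': 0.0, 'opening': 0.9996597471873093}
```

View pics/scene_0.png

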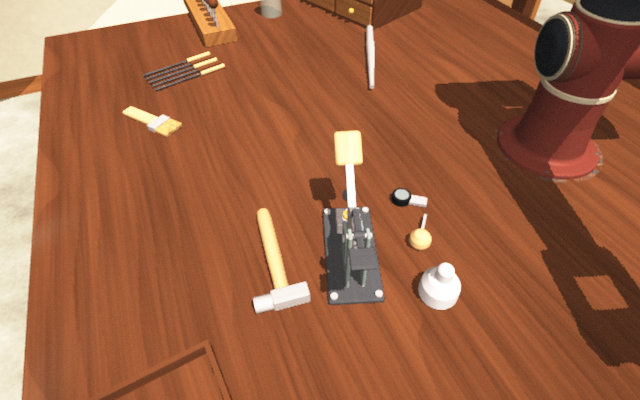

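View pics/top_0.png

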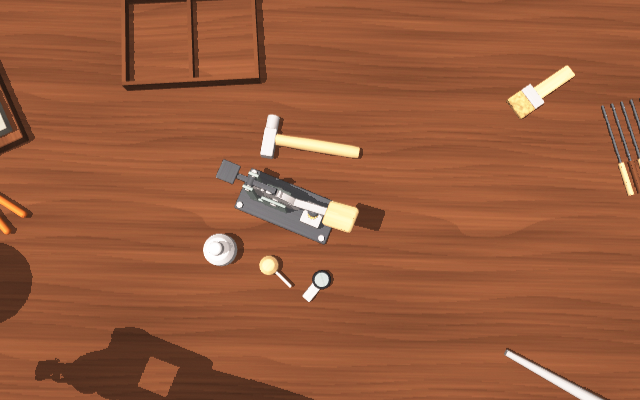

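The scene view shows the press in the middle, with its pad at about (348,148). In the top view the tab is at about (229,171), the pad at (341,216), the lamp at (220,250), the graver at (269,265), the loupe at (318,284) and the hammer at (270,137)-(358,152).

```bash
python3 - <<'E'
from h import *
f=dict(np.load('top_0.npz')); P=pts(f); im=f['image'].astype(int)
F=200/np.tan(np.radians(f['fovy'])/2); T=f['T']
def ray(u,v,z):
    d=T[:3,:3]@np.array([(u-f['cx'])/F,(v-f['cy'])/F,1]); return (T[:3,3]+d*(z-T[2,3])/d[2]).round(4)
def blob(name,m,zplane=None):
    n,l,s,c=cv2.connectedComponentsWithStats(m.astype(np.uint8))
    k=1+np.argmax(s[1:,4]); q=P[l==k]; (u,v),wh,a=cv2.minAreaRect(np.argwhere(l==k)[:,::-1].astype(np.float32))
    print(name,s[k],'rect',(round(u,1),round(v,1)),np.round(wh,1),round(a,1),'med',np.median(q,0).round(4), ray(u,v,zplane) if zplane else '')
win=lambda u0,u1,v0,v1:(lambda m:(m.__setitem__((slice(v0,v1),slice(u0,u1)),True),m)[1])(np.zeros(P.shape[:2],bool))
z=P[...,2]; R=im[...,0]; sat=im.max(-1)-im.min(-1)
blob('tab',win(205,242,150,190)&(z>.12)&(z<.16),.142)
blob('pad',win(315,370,195,240)&(z>.10)&(sat>70)&(R>150),.163)
for n,w in dict(lamp=(195,245,225,275),graver=(255,296,250,292),loupe=(298,336,266,306),hammer=(255,366,108,162)).items():
    m=win(*w)&(z>.008); q=P[m]; print(n,q.min(0).round(3),q.max(0).round(3))
m=win(205,375,150,245)&(z>.012);q=P[m];print('press',q.min(0).round(3),q.max(0).round(3))
g=dict(np.load('scene_0.npz')); P=pts(g); im=g['image'].astype(int); z=P[...,2]; R=im[...,0]; sat=im.max(-1)-im.min(-1)
blob('pad scene',win(325,370,125,170)&(z>.1)&(sat>60)&(R>150))
blob('tab scene',win(335,390,240,280)&(z>.13)&(z<.16))
E
```

```text
tab [216 159  26  25 413] rect (230.4, 172.4) [25.3 20.1] 21.8 med [0.5672 0.18   0.1422] [0.5667 0.1765 0.142 ]
pad [322 201  37  32 255] rect (340.0, 216.0) [31.6 26.6] 18.4 med [ 0.4922 -0.0263  0.1626] [ 0.4921 -0.0179  0.163 ]
lamp [0.385 0.032 0.008] [0.467 0.241 0.985]
graver [0.369 0.032 0.009] [0.427 0.131 0.985]
loupe [ 0.341 -0.01   0.008] [0.402 0.045 0.985]
hammer [ 0.385 -0.063  0.008] [0.717 0.14  0.985]
press [ 0.385 -0.063  0.012] [0.648 0.237 0.985]
pad scene [333 131  25  36 208] rect (345.0, 148.5) [35. 24.] 90.0 med [ 0.5129 -0.0203  0.1545] 
tab scene [348 240  29  31 660] rect (361.8, 254.7) [30.5 27.4] 86.2 med [0.5687 0.1823 0.1414]
```

```bash
python3 - <<'E'
from h import *
for n,w in (('top',(312,368,195,240)),('scene',(325,370,122,172))):
    f=dict(np.load(n+'_0.npz')); P=pts(f); im=f['image']; hsv=cv2.cvtColor(im,cv2.COLOR_RGB2HSV)
    F=200/np.tan(np.radians(f['fovy'])/2); T=f['T']
    m=np.zeros(im.shape[:2],bool); m[w[2]:w[3],w[0]:w[1]]=1
    m&=(hsv[...,0]>13)&(hsv[...,0]<30)&(hsv[...,2]>180)&(hsv[...,1]>50)&(f['depth']>0)
    k,l,s,c=cv2.connectedComponentsWithStats(m.astype(np.uint8)); m=l==1+np.argmax(s[1:,4])
    q=P[m]; q=q[(q[:,2]>.1)&(q[:,2]<.22)]
    # top plane of pad: normal
    for _ in range(6):
        c0=np.median(q,0) if _==0 else q.mean(0); U,S,V=np.linalg.svd(q-c0,full_matrices=False); e=abs((q-c0)@V[2]); q=q[e<max(.004,2.0*e.std())]
    nn=V[2]*np.sign(V[2][2])
    hull=cv2.convexHull(np.argwhere(m)[:,::-1].astype(np.int32))
    print(n,m.sum(),len(q),'normal',nn.round(3),'yaw',np.degrees(np.arctan2(nn[1],nn[0])).round(1),'tilt',np.degrees(np.arccos(nn[2])).round(1))
    h=np.array([nn[0],nn[1]])/np.hypot(nn[0],nn[1]); a=q[:,:2]@h; b=q[:,:2]@np.array([-h[1],h[0]])
    am=(a.min()+a.max())/2; bm=(b.min()+b.max())/2
    print(' ext',np.ptp(a).round(4),np.ptp(b).round(4),'ctr',(am*h+bm*np.array([-h[1],h[0]])).round(4),'z',q[:,2].min().round(3),q[:,2].max().round(3),'mean',q.mean(0).round(4))
    # screws / base: bolts
# base outline from top: z 6..14mm dark
    if n=='top':
        g=(P[...,2]>.005)&(P[...,2]<.016)&(im.max(-1)<110); mm=np.zeros_like(g); mm[150:250,205:350]=1; g&=mm
        k,l,s,c=cv2.connectedComponentsWithStats(g.astype(np.uint8)); g=l==1+np.argmax(s[1:,4])
        rc=cv2.minAreaRect(P[g][:,:2].astype(np.float32)); print('base',rc)
        t=(abs(P[...,2]-.142)<.006); mm[:]=0; mm[150:190,205:232]=1; t&=mm
        rc=cv2.minAreaRect(P[t][:,:2].astype(np.float32)); print('tab part',rc)
E
```

```text
top 721 663 normal [0.178 0.496 0.85 ] yaw 70.3 tilt 31.8
 ext 0.0512 0.0454 ctr [ 0.4934 -0.0169] z 0.141 0.175 mean [ 0.4932 -0.017   0.1591]
base ((0.5626041889190674, 0.071967713534832), (0.15693503618240356, 0.023451566696166992), 68.95893859863281)
tab part ((0.5693362355232239, 0.18285581469535828), (0.03130163252353668, 0.035923682153224945), 69.48674011230469)
scene 456 388 normal [0.171 0.523 0.835] yaw 71.9 tilt 33.4
 ext 0.0498 0.046 ctr [ 0.4953 -0.0147] z 0.137 0.172 mean [ 0.4993 -0.0145  0.1556]
```

```bash
python3 - <<'E'
import cv2
a=cv2.imread('pics/top_0.png')[150:250,205:375]; b=cv2.imread('pics/scene_0.png')[120:310,310:400]
a=cv2.resize(a,None,fx=4,fy=4); b=cv2.resize(b,(180,380)); cv2.imwrite('pics/crop.png',a)
E
```

```text
(no output)
```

View pics/crop.png

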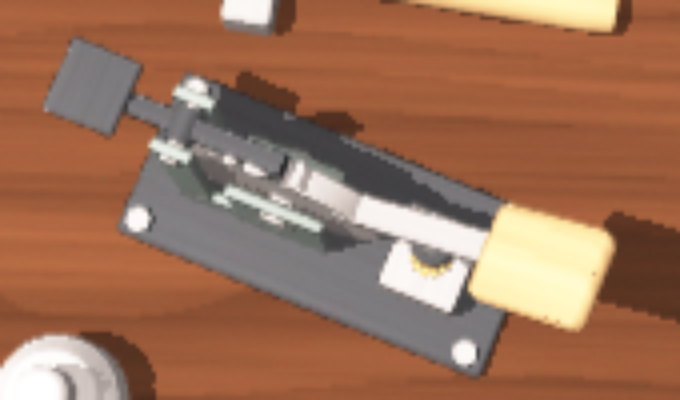

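The tab is at about (0.569, 0.182, 0.142) and the pad at about (0.495, -0.013, 0.163). Their 0.21 m separation fits the 0.205 m expected, and the press yaw is about 69°. The tool's y axis already lies nearly along the lever, so I'll shut the fingers and move above the tab.

step_arm(
  targets="-0.85 -0.52 0 0;-0.85 -0.52 0 0;-0.85 -0.52 0 0;-0.85 -0.52 0 0;-0.85 -0.52 0 0;-0.85 -0.52 0 0;-0.85 -0.52 0 0",
  hand=0,
)

```text
clock: 0.98
position: [0.3569, 0.3969, 0.4043]
orientation: [0.117, 0.993, -0.0, -0.0]
contact_force: [0.2, -0.2, -1.0]
opening: -0.003
grasp_force: 0.0
```

step_arm(
  targets="-0.85 -0.52 0 0;-0.85 -0.52 0 0;-0.85 -0.52 0 0;-0.85 -0.52 0 0;-0.85 -0.52 0 0;-0.85 -0.52 0 0;-0.85 -0.52 0.1 0;-0.85 -0.52 0.1 0;-0.85 -0.52 0.1 0",
)

```text
clock: 2.1
position: [0.5683, 0.1871, 0.3753]
orientation: [0.116, 0.993, 0.0, 0.0]
contact_force: [-0.5, -0.2, -0.0]
opening: -0.002
grasp_force: 0.0
```

```bash
python3 - <<'E'
from h import *
f=grab('scene','1'); cv2.imwrite('pics/s1.png',cv2.resize(f['image'][40:340,200:500,::-1],(600,600)))
s=r.sense(); print(s['clock'],s['position'],s['orientation'],s['contact_force'],s['opening'])
E
```

```text
2.15 [0.56853441 0.18690771 0.37594341] [1.16283534e-01 9.93215776e-01 2.84590625e-04 6.93713258e-04] [-0.56822637 -0.22398912 -0.25956001] -0.0018186734212672893
```

View pics/s1.png

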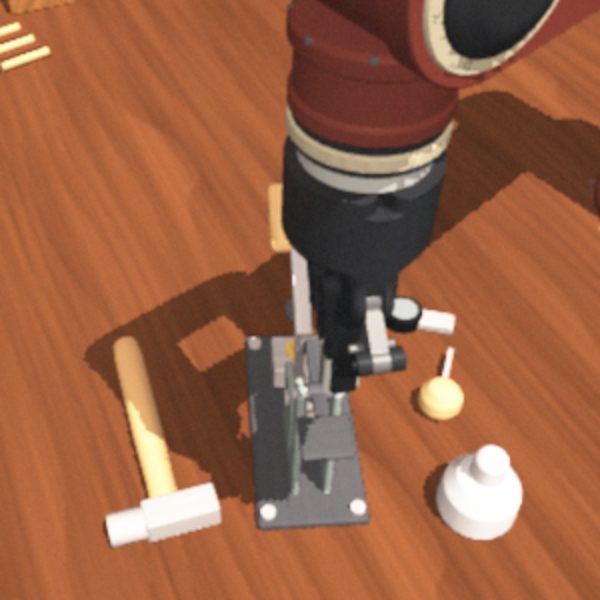

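The fingertip is at crop pixel (343,388), about 60 mm above the tab at (328,437), and the layout fits the estimate. I'll descend next.

step_arm(
  targets="0 0 0.1 0;0 0 0.17 0;0 0 0.19 0;0 0 0.2 0;0 0 0.21 0;0 0 0.215 0;0 0 0.22 0;0 0 0.22 0",
)

```text
clock: 3.15
position: [0.5691, 0.186, 0.3092]
orientation: [0.117, 0.993, 0.001, 0.001]
contact_force: [-0.6, 2.7, 2.8]
opening: -0.001
grasp_force: 1.6
```

step_arm(
  targets="0 0 0.008 0;0 0 0.015 0;0 0 0.02 0;0 0 0.02 0",
)

```text
clock: 3.65
position: [0.5689, 0.1856, 0.3025]
orientation: [0.117, 0.993, -0.0, 0.0]
contact_force: [1.6, 2.8, 2.0]
opening: 0.001
grasp_force: 1.4
```

step_arm(
  targets="0 0 0.005 0;0 0 0.01 0;0 0 0.01 0",
)

```text
clock: 4.03
position: [0.5691, 0.1856, 0.3013]
orientation: [0.117, 0.993, -0.0, 0.0]
contact_force: [-1.7, 2.0, 8.2]
opening: 0.004
grasp_force: 4.3
```

The force has risen to 8 N after about 14 mm of sink, so the pawl is at its stop. I'll lift off, move over the pad, and check the tab.

step_arm(
  targets="0 0 -0.15 0;0 0 -0.3 0;0 0 -0.3 0;0.085 -0.7 -0.3 0;0.085 -0.7 -0.3 0;0.085 -0.7 -0.3 0;0.085 -0.7 -0.3 0;0.085 -0.7 -0.3 0;0.085 -0.7 -0.3 0",
)

```text
clock: 5.15
position: [0.495, -0.0122, 0.3885]
orientation: [0.117, 0.993, 0.0, -0.001]
contact_force: [0.3, 0.1, 0.9]
opening: -0.003
grasp_force: 0.0
```

```bash
python3 - <<'E'
from h import *
s=r.sense(); print(s['clock'],s['position'],s['orientation'],s['contact_force'])
for n in('scene','top'):
    f=grab(n,'2'); P=pts(f)
    m=(abs(P[...,0]-.5693)<.02)&(abs(P[...,1]-.183)<.02)&(P[...,2]>.1)&(P[...,2]<.17); q=P[m]
    if len(q)<30: print(n,len(q)); continue
    c=q.mean(0); V=np.linalg.svd(q-c)[2][2]; V*=np.sign(V[2]); print(n,len(q),c.round(4),'tilt rad',np.arccos(V[2]).round(3),V.round(2))
    if n=='scene': cv2.imwrite('pics/s2.png',cv2.resize(f['image'][40:340,200:500,::-1],(600,600)))
E
```

```text
5.15 [ 0.49503988 -0.01223795  0.38852947] [ 1.17085936e-01  9.93121159e-01  4.31009827e-05 -1.11572245e-03] [0.28570425 0.09186363 0.8901023 ]
scene 651 [0.5698 0.1824 0.1256] tilt rad 0.35 [0.11 0.32 0.94]
top 325 [0.568  0.1804 0.1271] tilt rad 0.342 [0.11 0.32 0.94]
```

View pics/s2.png

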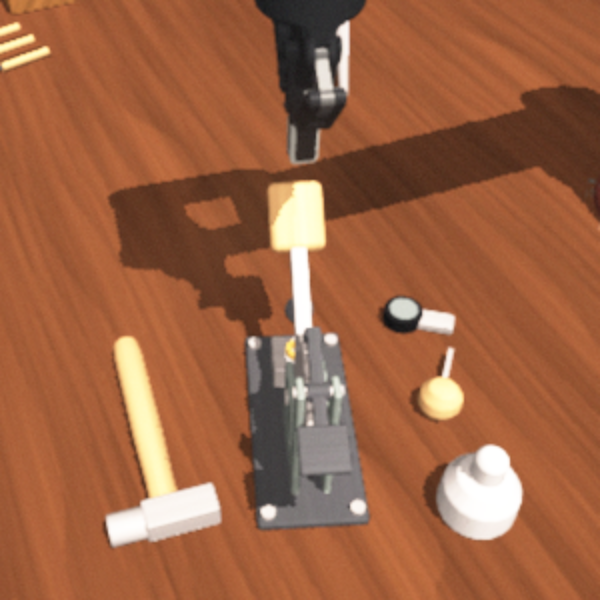

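The tab is tilted about 0.35 rad, so the pawl is free. The tip (303,160 in the crop) is lined up over the pad (297,215), so I'll push down along the arc.

step_arm(
  targets="0 0 0.1 0;0 0 0.14 0;0.002 -0.015 0.17 0;0.004 -0.03 0.2 0;0.005 -0.045 0.23 0;0.006 -0.055 0.26 0;0.008 -0.065 0.29 0;0.008 -0.065 0.29 0",
)

```text
clock: 6.25
position: [0.488, -0.0312, 0.3016]
orientation: [0.117, 0.993, 0.0, -0.001]
contact_force: [-0.5, -0.5, -0.2]
opening: 0.002
grasp_force: 0.0
```

```bash
python3 - <<'E'
from h import *
f=grab('scene','3'); cv2.imwrite('pics/s3.png',cv2.resize(f['image'][40:340,200:500,::-1],(600,600)))
print(r.sense()['contact_force'])
E
```

```text
[ 0.26537081 -0.00878691  0.14352431]
```

View pics/s3.png

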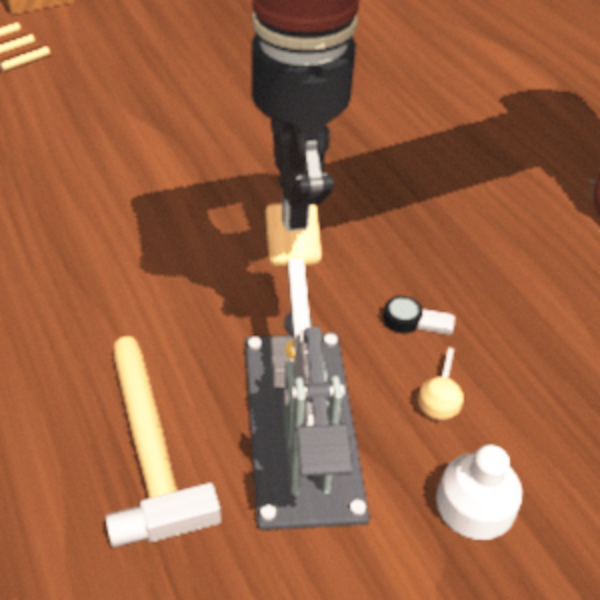

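The fingertip (295,225) is on the pad, and the lever is partly down and the tab still tilted. I'll continue.

step_arm(
  targets="0.001 -0.01 0.03 0;0.002 -0.02 0.06 0;0.004 -0.03 0.09 0;0.005 -0.035 0.12 0;0.006 -0.04 0.145 0;0.006 -0.045 0.16 0;0.006 -0.045 0.165 0;0.006 -0.045 0.17 0;0.006 -0.045 0.17 0",
)

```text
clock: 7.42
position: [0.4832, -0.0438, 0.2514]
orientation: [0.117, 0.993, -0.0, -0.0]
contact_force: [-0.3, -0.0, 0.1]
opening: 0.001
grasp_force: 0.3
```

step_arm(
  targets="0 0 0.006 0;0 0 0.012 0;0 0 0.012 0",
)

```text
clock: 7.8
position: [0.4837, -0.0438, 0.2511]
orientation: [0.117, 0.993, -0.0, -0.001]
contact_force: [-10.8, 2.1, 20.4]
opening: 0.001
grasp_force: 9.9
```

The push now meets a firm stop at tip z ≈ 0.078, with 20 N. I'll hold there briefly, then retract and check.

step_arm(
  targets="0 0 0 0;0 0 0 0;0 0 -0.1 0;0 0 -0.3 0;0 0 -0.5 0;0 0 -0.5 0;0 0 -0.5 0;0 0 -0.5 0",
)

```text
clock: 8.8
position: [0.4829, -0.0436, 0.3957]
orientation: [0.117, 0.993, 0.0, -0.002]
contact_force: [-0.4, 0.2, -0.1]
opening: 0.003
grasp_force: 0.0
```

```bash
python3 - <<'E'
from h import *
s=r.sense(); print(s['clock'],s['position'],s['contact_force'])
f=grab('scene','4'); P=pts(f); im=f['image']
cv2.imwrite('pics/s4.png',cv2.resize(im[40:340,200:500,::-1],(600,600)))
def fit(n,x,y,z0,z1,w):
    q=P[(abs(P[...,0]-x)<w)&(abs(P[...,1]-y)<w)&(P[...,2]>z0)&(P[...,2]<z1)]
    c=q.mean(0); V=np.linalg.svd(q-c)[2][2]; print(n,len(q),c.round(4),(V*np.sign(V[2])).round(3))
fit('tab',.5693,.183,.1,.17,.018); fit('pad',.4836,-.0416,.06,.12,.015)
E
```

```text
8.8 [ 0.48294219 -0.04359333  0.3956909 ] [-0.39081495  0.24537038 -0.08749757]
tab 603 [0.5698 0.1828 0.1256] [0.116 0.326 0.938]
pad 177 [ 0.4836 -0.0414  0.0769] [-0.009  0.006  1.   ]
```

View pics/s4.png

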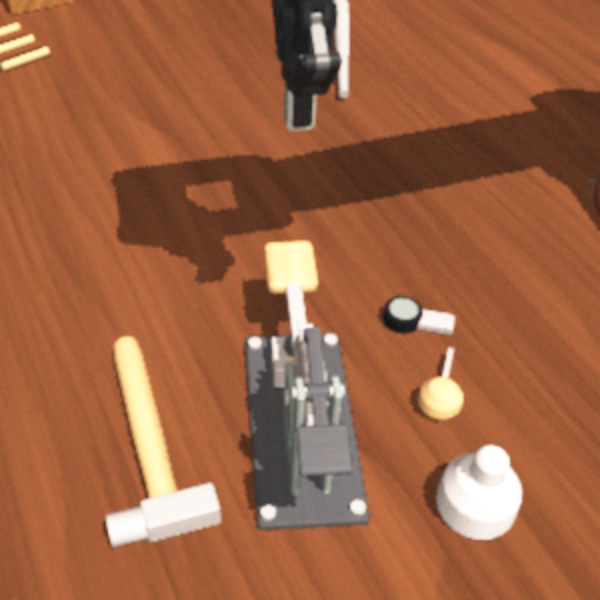

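The pad (291,266) is level at 77 mm and the tab is still tilted 0.35 rad. The lamp, loupe, graver and hammer haven't moved, and the gripper is clear of everything.

```bash
python3 -c "
from rig import r
print(r.hand_in())"
```

```text
the job is handed in; nothing more can be done
None
```

The job is handed in (no verdict was returned): the final camera check showed the pawl free at about 0.35 rad, the lever level on its lower stop with the pad at 77 mm, and the lamp, loupe, graver and hammer looking unmoved.

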